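Put the D-shaped pusher back in the vegetable cutter's feed chute

ROBOT

A 7-joint arm with a two-finger parallel gripper is mounted at the origin on the work surface. World frame = base frame: x ahead of the robot, y to its left, z up, the work surface at z = 0. Lengths are in m, angles in rad, forces in N, time in s.
With the tool pointing down it reaches from about 0.425 to 0.875 m from the base axis. Payload 8.4 kg.
Tool frame: the origin (TCP) lies at the very end of the fingers, on their centre line; the grasp point (between the pads) lies 19 mm behind it; z points along the fingers, x is the direction in which the jaws open and shut, and the axes are right-handed (so a half turn about z gives the same grasp; the last joint's range is limited). The gripper opens to 85 mm and grips with 20 to 120 N. Pads are 22 mm wide; open, the fingers measure 114 mm over their backs; the gripper's body (76 mm by 85 mm) begins 54 mm behind the grasp point. The pads swing forward as they close: fully open they stand 13 mm farther back than shut.
Start: joints at [1.157, 0.333, 0.04, 1.465, -0.013, 1.343, -0.059], TCP at [0.201, -0.618, 0.231] pointing down, gripper open.
Joint ranges: [-2.58, 2.58], [-0.38, 2.09], [-1.3, 1.39], [0.25, 2.4], [-1.5, 4.64], [0.08, 2.09], [-2.65, 2.65]. Speed limits (rad/s): [2.22, 2.22, 2.79, 2.79, 3.14, 3.14, 3.14].

INTERFACE

Orientations are given as a unit quaternion [x, y, z, w].
In Python, from workcell import arm gives the robot as it stands. The module is installed in compiled form; this text tells all that it offers.
- The arm moves only by the shell command python3 -m inch 'ROWS'. ROWS is JSON, a list of rows, each a list of 3 entries, a list of its own where there are three numbers: the shift along the world's x, y, z scaled (see below), then the turn about the world's z scaled (see below), then the opening, from -1 (shut) to 1 (fully open). In form: [[[dx, dy, dz], twist, hand], ...]. A call has 1 to 20 rows; each row is the pose to reach, as a shift and turn from the pose measured when the call began; what a row does not reach only later rows make up. The controller multiplies each number of a shift by 0.2 m and each number of a turn by 60 degrees. A row lasts 1/10 s, in which the tool goes at most 50 mm and 8.59 degrees, less where a joint would pass 70% of its speed; a pose out of reach is approached as far as the arm can. A call with a number of a shift or a turn outside -1 to 1 is refused whole. A call with a gripper value outside its range is refused whole. The fingers move at their own pace and stop on an object; the grip force is fixed at half the most. Time passes only in rows, so rows that repeat a pose let the fingers close. It gives the time, the measured TCP pose, the force and the opening at its end, in the units of the state.
- arm.get_obs(): the state, without advancing time (a new reading comes with each control period).
- arm.read_camera(name): name is "side" or "top"; returns (picture, depth): 400x640x3 uint8, red, green, blue; 400x640 float32, m along the optical axis (not along the pixel's ray), 0 where there is no reading.
- arm.get_calibration(name): a dict with "camera_matrix" (3x3 intrinsics, pixels), "xyz" and "orientation" of the camera in the world. Camera axes: x right, y up, looking along -z (the intrinsics and any distortion apply to the point x, -y, -z); pixel columns grow to the right and rows downward; lengths in m; the calibration is good to about 2 mm. A picture is of the moment at which its call begins. get_calibration takes no time and is no camera call.
- arm.finish_job(): hands the job in, once; it reports no verdict.
The state is a dict: "clock": time; "joints": joint angles; "qvel": joint speeds; "tau": joint torques, N m; "tcp_pos": TCP position; "ee_rot": TCP orientation; "wrist_force": force on the tool from outside, world axes, zero at the start; "wrist_torque": the same for the moment, N m; "gripper_width": finger opening in m.
Only numpy, scipy, OpenCV 4.12 (cv2) and the standard library are available. Lean on these libraries where they do the work, as an engineer would, in place of code of your own. Each camera call takes 0.05 s, during which the arm holds its last target.

TASK

The vegetable cutter's feed head has been washed and needs its pusher back. Of the three white pushers, take the one with the flat side (D-shaped), turn it so that its flat matches the flat of the D-shaped chute, and lower it in until its rim plate lies flush on the chute's rim; then let go. Leave the two round pushers standing where they are.

Things in the scene. Friction and masses are not known exactly. Their poses are not given: they have to be found in the camera images.
- pusher (a point): White D-shaped pusher, upright, loose, about 0.25 kg. Point: on its axis, 63 mm above the foot; z up, x towards its flat. Body 80 mm long, radius 32, flat 12 mm from axis (lowest 25 mm tapers to 24 and 5); rim plate 80 to 86 mm up, radius 48, flat at 23; above it a centred grip bar to 126 mm, 60 mm along y, 18 mm thick along x: pinch its thickness from above, 49 mm above this point.
- chute_mouth (a point): Centre of the upper rim of the D-shaped chute on the fixed aluminium feed head, 115 mm above the table; z up, x towards its flat wall. Opening radius 38, flat 18 mm from axis: 6 mm play all round, 12 degrees; 4 mm walls, 90 mm deep. Home, the pusher hangs by its plate, its point 17 mm below this one. An unused slim round tube (50 mm wide, top at 100 mm) stands 85 mm along -y.
- round_pusher (a point): Bystander: white pusher with the same heights and grip bar, but fully round (body radius 32 mm, rim plate radius 48 mm); loose, does not fit the D-shaped chute. This point is on its axis, 63 mm above the table.
- slim_pusher (a point): Bystander: slim round white pusher of the same heights (body radius 18.5 mm, rim plate radius 28 mm, grip bar 44 mm long), loose. This point is on its axis, 63 mm above the table.
Mind the look-alikes: they are no part of the job. What is shaped like the part that bears pusher but turquoise is not meant.

How it is judged:
At the end, for the whole second after the job is handed in: The D-shaped pusher rests released and still in the D-shaped chute: flats matched within 20 degrees, upright within 5.7 degrees, centred within 15 mm, half-way point at least 12 mm below the rim (plate within 5 mm of it). Neither round pusher was shifted over 30 mm (z of pusher in the frame of chute_mouth below -0.012 m and horizontal distance between pusher and chute_mouth below 0.015 m and angle between the x axis of pusher and the x axis of chute_mouth, either way round below 0.35 rad and angle between pusher's own z axis and vertical below 0.1 rad and linear speed of d_pusher below 0.03 m/s); the robot touches nothing.
It fails at once if the large round pusher was shifted or knocked over (distance of round_pusher from where it was at the start of the episode above 0.03 m).
It fails at once if the slim round pusher was shifted or knocked over (distance of slim_pusher from where it was at the start of the episode above 0.03 m).
It also fails if it takes over 35 s, if anything falls off the work surface, if the arm or the gripper's body presses on something with over 40 N, if the wrist force passes 120 N, or if a joint passes its speed limit or range.

## Working session

There is one attempt and no reset: what is moved stays moved. The work goes in short steps, Python scripts to look and compute and a shell command to move; the robot and the scene stay as the last step left them, time stands still between calls to the robot, and variables do not carry over. Pictures are saved under pics/ and viewed, and the job is handed in when it is done.

```bash
mkdir -p pics; cat > h.py <<'E'
import numpy as np,cv2
from workcell import arm
from scipy.spatial.transform import Rotation as R
def snap(name,tag):
    im,d=arm.read_camera(name); cv2.imwrite(f'pics/{tag}.png',im[:,:,::-1]); np.savez(f'pics/{tag}.npz',im=im,d=d); return im,d
def cloud(name,d):
    c=arm.get_calibration(name);K=np.array(c['camera_matrix']);Rm=R.from_quat(c['orientation']).as_matrix()
    v,u=np.mgrid[:d.shape[0],:d.shape[1]]
    p=np.stack([(u-K[0,2])/K[0,0]*d,-(v-K[1,2])/K[1,1]*d,-d],-1)
    return p@Rm.T+np.array(c['xyz'])
E
python3 - <<'E'
from h import *
for n in('top','side'):
    c=arm.get_calibration(n);print(n,c)
    snap(n,n+'0')
o=arm.get_obs();print(o['clock'],o['tcp_pos'],o['ee_rot'],o['gripper_width'])
E
```

```text
top {'camera_matrix': array([[367.79924016,   0.        , 321.21034442],
       [  0.        , 367.79924016, 195.59837165],
       [  0.        ,   0.        ,   1.        ]]), 'xyz': array([0.53841663, 0.08185182, 0.73083168]), 'orientation': array([ 0.02751229, -0.02851032, -0.70603936,  0.70706341])}
side {'camera_matrix': array([[478.16037081,   0.        , 323.75556091],
       [  0.        , 478.16037081, 199.35614518],
       [  0.        ,   0.        ,   1.        ]]), 'xyz': array([0.42767433, 0.70649743, 0.82224797]), 'orientation': array([-0.0392168 ,  0.35908617,  0.92581483, -0.11129268])}
0.1 [ 0.20109579 -0.61767223  0.23047807] [ 8.09200897e-01 -5.87531558e-01 -6.46811798e-04 -3.97078466e-04] 0.08553793613581753
```

View pics/top0.png

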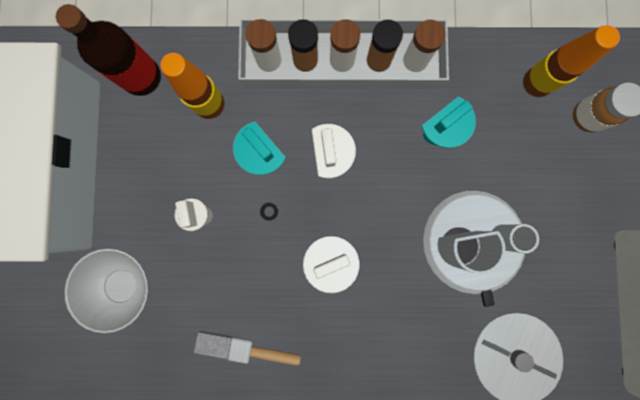

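View pics/side0.png

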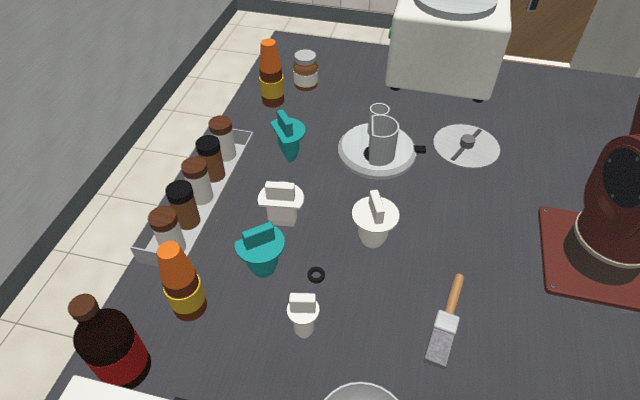

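The candidates in the top view are the white D at (333,150), the white round pusher at (331,265), the slim white one at (190,214), and turquoise D look-alikes at (259,148) and (450,123). The white one at (333,150) has a straight left edge, so it fits the description. I'll confirm with enlarged crops and measure.

```bash
python3 - <<'E'
from h import *
im=cv2.imread('pics/top0.png')
a=cv2.resize(im[110:190,290:380],None,fx=4.4,fy=4.4,interpolation=cv2.INTER_CUBIC)
b=cv2.resize(im[185:300,415:550],None,fx=3,fy=3,interpolation=cv2.INTER_CUBIC)
H=max(a.shape[0],b.shape[0]);pad=lambda x:cv2.copyMakeBorder(x,0,H-x.shape[0],0,0,0)
print(a.shape,b.shape)
cv2.imwrite('pics/crop0.png',np.hstack([pad(a),pad(b)])[:600,:800])
f=np.load('pics/top0.npz');P=cloud('top',f['d']);I=f['im'].astype(int)
white=(I.min(-1)>170)&(I.max(-1)-I.min(-1)<25)
def box(u0,u1,v0,v1):
    m=np.zeros(white.shape,bool);m[v0:v1,u0:u1]=1;return m
for n,bx in dict(D=(300,365,115,185),rnd=(295,365,230,300),slim=(168,216,190,240)).items():
    m=box(*bx)
    for nm,lo,hi in(('plate',.078,.092),('bar',.118,.134)):
        q=P[m&(P[...,2]>lo)&(P[...,2]<hi)]
        r=cv2.minAreaRect((q[:,:2]*1000).astype(np.float32))
        print(n,nm,len(q),'z',np.median(q[:,2]).round(4),'mean',q.mean(0).round(4),'rect',np.round(r[0],1),np.round(r[1],1),round(r[2],1))
m=box(420,545,185,300)
print(np.histogram(P[m][:,2],bins=np.arange(-.01,.13,.01)))
for nm,lo,hi in(('rim',.108,.122),('tube',.093,.106)):
    q=P[m&(P[...,2]>lo)&(P[...,2]<hi)]
    r=cv2.minAreaRect((q[:,:2]*1000).astype(np.float32));print(nm,len(q),np.median(q[:,2]),q.mean(0),r)
E
```

```text
(352, 396, 3) (345, 405, 3)
D plate 1370 z 0.0864 mean [0.6696 0.0578 0.0863] rect [672.1  56.5] [96.  70.8] 8.1
D bar 384 z 0.126 mean [0.6694 0.0689 0.1258] rect [670.6  68.9] [60.5 18. ] 8.0
rnd plate 1952 z 0.0867 mean [0.4713 0.0639 0.0867] rect [470.2  63.9] [94.1 93.7] 0.2
rnd bar 419 z 0.1262 mean [0.4714 0.0639 0.126 ] rect [471.   63.8] [18.3 59.9] 23.5
slim plate 385 z 0.0865 mean [0.5571 0.2987 0.0864] rect [557.1 309.1] [52.6 55.5] 0.1
slim bar 320 z 0.1259 mean [0.5566 0.3074 0.1254] rect [556.8 308.9] [43.9 18.7] 12.2
(array([1530, 4095,  726, 5215,  197,  208,  240,  258,  307,  328,  401,
        354,  462,    0]), array([-0.01,  0.  ,  0.01,  0.02,  0.03,  0.04,  0.05,  0.06,  0.07,
        0.08,  0.09,  0.1 ,  0.11,  0.12,  0.13]))
rim 504 0.11523843107499282 [ 0.49466339 -0.18470707  0.11454228] ((490.8635559082031, -183.31517028808594), (64.71670532226562, 83.97151947021484), 10.466158866882324)
tube 565 0.0998401272884234 [ 0.50591855 -0.22859715  0.09936758] ((500.0938415527344, -216.2857666015625), (61.50452423095703, 151.55648803710938), 11.68718147277832)
```

View pics/crop0.png

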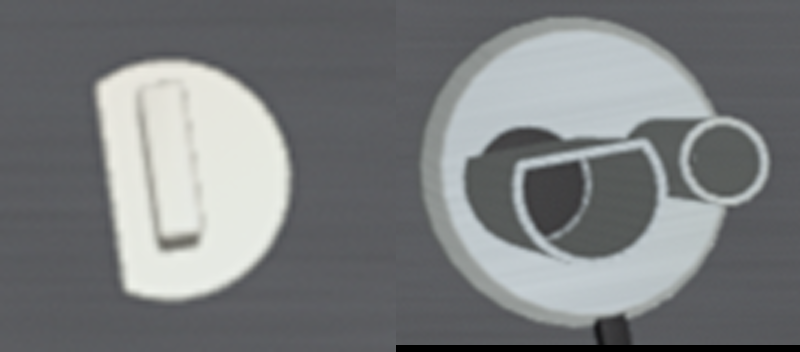

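The left crop confirms the target: the plate at (333,150) is white with a straight left edge, and its bar is parallel to that edge. The chute's flat faces up in the image, at (478,240). The plate is 96×71 mm and the rim 84×64.7 mm, both matching the sizes given. Next I check the chute yaw, the tube spacing and the clearance along the path.

```bash
python3 - <<'E'
from h import *
f=np.load('pics/top0.npz');P=cloud('top',f['d'])
m=np.zeros(P.shape[:2],bool);m[185:300,420:545]=1
q=P[m&(P[...,2]>.108)&(P[...,2]<.122)]
ax=np.array([.5007,-.1815]);th=np.radians(10.5)
for _ in range(4):
    ex=np.array([np.cos(th),np.sin(th)]);ey=np.array([-ex[1],ex[0]])
    l=np.c_[(q[:,:2]-ax)@ex,(q[:,:2]-ax)@ey]
    s=(l[:,0]>16)&(l[:,0]<24)&(abs(l[:,1])<.03) if 0 else (l[:,0]>.015)&(l[:,0]<.025)&(abs(l[:,1])<.03)
    vx,vy,_,_=cv2.fitLine(q[s][:,:2].astype(np.float32),cv2.DIST_HUBER,0,.01,.01).ravel()
    th=np.arctan(-vx/vy)
    # arc
    a=l[:,0]<.010
    A=np.c_[2*q[a][:,:2],np.ones(a.sum())];b=(q[a][:,:2]**2).sum(1);c=np.linalg.lstsq(A,b,rcond=None)[0]
    print(np.degrees(th),l[s][:,0].mean(),s.sum(),'arc centre',c[:2],'r',np.sqrt(c[2]+c[:2]@c[:2]))
t=P[m&(P[...,2]>.095)&(P[...,2]<.105)&(P[...,1]<-.235)]
print('tube',cv2.minEnclosingCircle((t[:,:2]*1000).astype(np.float32)), 'pred',ax+85e-3*np.array([np.sin(th),-np.cos(th)]))
S=cloud('side',np.load('pics/side0.npz')['d'])
for C in(P,S):
    for x in np.arange(.1,.8,.1):
        print(round(x,1),[round(float(C[(abs(C[...,0]-x-.05)<.05)&(abs(C[...,1]-y-.05)<.05)][:,2].max(initial=-1)),2) for y in np.arange(-.8,.3,.1)])
    print()
E
```

```text
10.232884 0.02042726410968968 99 arc centre [ 0.5009617  -0.18098506] r 0.03998614629822774
10.232884 0.02042687065784145 99 arc centre [ 0.50097332 -0.18097813] r 0.039995484466354696
10.232884 0.02042687065784145 99 arc centre [ 0.50097332 -0.18097813] r 0.039995484466354696
10.232884 0.02042687065784145 99 arc centre [ 0.50097332 -0.18097813] r 0.039995484466354696
tube ((516.5236206054688, -265.0432434082031), 25.254863739013672) pred [ 0.51580022 -0.26514797]
0.1 [-1.0, -1.0, -1.0, -1.0, -1.0, -1.0, -1.0, -1.0, -1.0, -1.0, -1.0]
0.2 [-1.0, -1.0, 0.0, 0.06, 0.03, 0.03, 0.01, 0.0, 0.0, 0.02, 0.02]
0.3 [-1.0, -1.0, -0.0, 0.07, 0.02, 0.03, 0.01, 0.0, 0.01, 0.02, 0.02]
0.4 [-1.0, -1.0, -0.0, 0.08, 0.03, 0.12, 0.12, 0.0, 0.13, 0.09, 0.0]
0.5 [-1.0, -1.0, 0.0, 0.08, 0.02, 0.12, 0.12, 0.0, 0.73, 0.09, 0.13]
0.6 [-1.0, -1.0, 0.0, 0.0, 0.0, 0.02, 0.09, 0.0, 0.13, 0.13, 0.13]
0.7 [-1.0, -1.0, 0.0, 0.1, 0.11, 0.01, 0.13, 0.09, 0.12, 0.12, 0.19]

0.1 [0.0, 0.01, 0.28, 0.01, 0.0, 0.0, 0.01, 0.02, 0.02, 0.02, 0.0]
0.2 [-1.0, 0.24, 0.26, 0.24, 0.03, 0.03, 0.0, 0.0, 0.0, 0.02, 0.02]
0.3 [-1.0, -1.0, 0.26, 0.26, 0.01, 0.03, 0.0, 0.0, 0.01, 0.02, 0.02]
0.4 [-1.0, -1.0, 0.26, 0.26, 0.0, 0.12, 0.12, 0.0, 0.13, 0.09, 0.0]
0.5 [0.0, 0.0, 0.24, 0.24, 0.0, 0.12, 0.12, 0.0, 0.09, 0.01, 0.13]
0.6 [0.0, 0.0, 0.0, 0.0, 0.0, 0.02, 0.11, 0.0, 0.13, 0.13, 0.13]
0.7 [0.0, 0.0, 0.01, 0.1, 0.12, 0.0, 0.13, 0.09, 0.09, 0.09, 0.19]
```

Everything agrees: the tube is 0.7 mm from where it should be, the chute axis is (0.501,-0.181) with yaw 10.2°, and the pusher axis is (0.6705,0.069) with yaw 98°. A white box about 0.26 m high stands near the start, so I go up first.

```bash
python3 -m inch '[[[0,0,0.3],0,1],[[0,0,0.6],0,1],[[0,0,0.7],0,1],[[0,0,0.7],0,1],[[0.1,0.2,0.7],0.15,1],[[0.3,0.4,0.7],0.3,1],[[0.4,0.6,0.7],0.4,1],[[0.6,0.8,0.7],0.55,1],[[0.7,1,0.7],0.7,1],[[0.7,1,0.7],0.85,1],[[0.7,1,0.7],1,1],[[0.7,1,0.7],1,1]]'; python3 -c "
from h import *
o=arm.get_obs();print(o['joints'].round(2) if hasattr(o['joints'],'round') else o['joints'],o['wrist_force'])"
```

```text
clock: 1.3
tcp_pos: [0.3412, -0.4173, 0.37]
ee_rot: [0.995, -0.102, -0.001, -0.0]
wrist_force: [0.8, -0.6, -0.7]
gripper_width: 0.0851
[ 0.97  0.08 -0.18  1.49  0.02  1.57  0.59] [ 0.81345097 -0.55459782 -0.69097044]
```

```bash
python3 -m inch '[[[0.2,0.2,0],0.15,1],[[0.4,0.4,0],0.3,1],[[0.6,0.6,0],0.4,1],[[0.7,0.8,0],0.55,1],[[0.7,1,0],0.7,1],[[0.7,1,0],0.85,1],[[0.7,1,0],1,1],[[0.7,1,0],1,1]]'; python3 -m inch '[[[0.2,0.2,0],0.15,1],[[0.4,0.4,0],0.3,1],[[0.6,0.6,0],0.4,1],[[0.7,0.8,0],0.55,1],[[0.7,1,0],0.7,1],[[0.8,1,0],0.8,1],[[0.8,1,0],0.83,1],[[0.8,1,0],0.83,1]]'; python3 -c "
from h import *
o=arm.get_obs();q=o['ee_rot'];p=np.array(o['tcp_pos']);yaw=np.degrees(2*np.arctan2(q[1],q[0]));print(o['joints'],yaw,(98-yaw)%180/60,(np.array([.6705,.069,.094])-p)/.2)"
```

```text
clock: 2.1
tcp_pos: [0.481, -0.2173, 0.3696]
ee_rot: [0.913, 0.409, -0.001, 0.0]
wrist_force: [-0.1, -1.6, 0.2]
gripper_width: 0.0852
clock: 2.9
tcp_pos: [0.6413, -0.0176, 0.3685]
ee_rot: [0.657, 0.754, -0.001, -0.0]
wrist_force: [-0.1, -0.6, -0.7]
gripper_width: 0.0857
[ 0.42826009  0.35769079 -0.66403442  1.21766197  0.21939705  1.63845959
  1.51731586] 97.8084871574632 0.003191880708946589 [ 0.14580304  0.43323557 -1.37274609]
```

```bash
python3 -m inch '[[[0.07,0.22,0],0,1],[[0.146,0.433,0],0.003,1],[[0.146,0.433,-0.25],0.003,1],[[0.146,0.433,-0.5],0.003,1],[[0.146,0.433,-0.7],0.003,1],[[0.146,0.433,-0.8],0.003,1],[[0.146,0.433,-0.8],0.003,1]]'; python3 -c "
from h import *
snap('top','top1');snap('side','side1')
o=arm.get_obs();p=np.array(o['tcp_pos']);print((np.array([.6705,.069,.094])-p)/.2)"
```

```text
clock: 3.6
tcp_pos: [0.6688, 0.067, 0.2048]
ee_rot: [0.658, 0.753, -0.004, -0.002]
wrist_force: [-0.4, -0.4, 0.3]
gripper_width: 0.0851
[-0.00142336  0.00425749 -0.57695357]
```

View pics/side1.png

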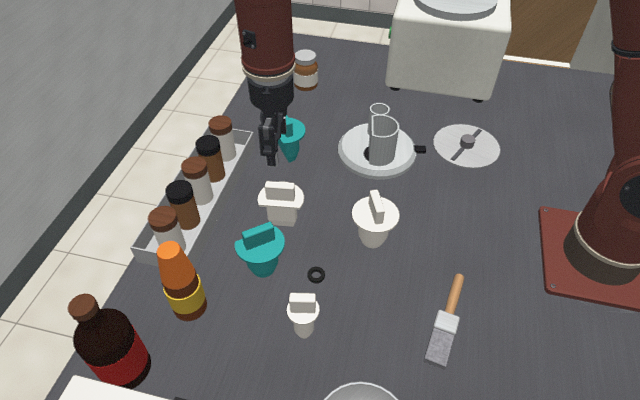

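The side view shows the gripper at (270,150), open above the white D's bar at (280,190), with nothing displaced. I go down and grip.

```bash
python3 -m inch '[[[0,0.005,-0.15],0,1],[[0,0.005,-0.3],0,1],[[0,0.005,-0.4],0,1],[[0,0.005,-0.5],0,1],[[0,0.005,-0.55],0,1],[[0,0.005,-0.55],0,1],[[0,0.005,-0.55],0,1]]'; python3 -c "
from h import *
snap('side','side2');o=arm.get_obs();p=np.array(o['tcp_pos']);print((np.array([.6705,.069,.095])-p)/.2)"
```

```text
clock: 4.4
tcp_pos: [0.6717, 0.0693, 0.1011]
ee_rot: [0.658, 0.753, -0.001, 0.001]
wrist_force: [-0.5, 0.3, -0.6]
gripper_width: 0.0855
[-0.00649527 -0.00201487 -0.03146635]
```

View pics/side2.png

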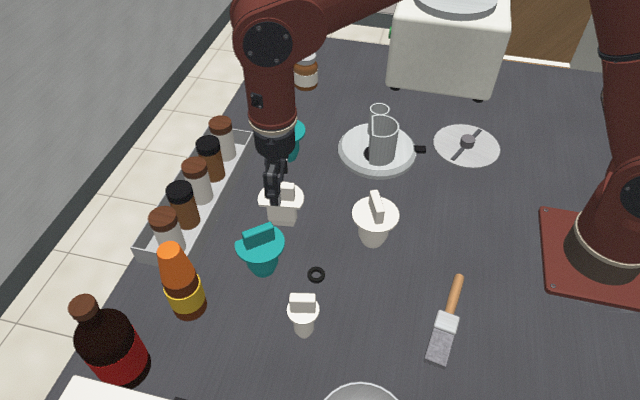

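The near finger at (273,180) is on the +y side of the bar, so the jaws straddle it. I lower a last 5 mm and close.

```bash
python3 -m inch '[[[-0.005,0,-0.025],0,1],[[-0.005,0,-0.025],0,1],[[-0.005,0,-0.025],0,-1],[[-0.005,0,-0.025],0,-1],[[-0.005,0,-0.025],0,-1],[[-0.005,0,-0.025],0,-1],[[-0.005,0,-0.025],0,-1],[[-0.005,0,-0.025],0,-1],[[-0.005,0,-0.025],0,-1],[[-0.005,0,-0.025],0,-1]]'
```

```text
clock: 5.45
tcp_pos: [0.6709, 0.0695, 0.0964]
ee_rot: [0.658, 0.753, -0.0, 0.001]
wrist_force: [0.4, 1.5, 0.7]
gripper_width: 0.0175
```

Gripped at 17.5 mm. I lift it and look.

```bash
python3 -m inch '[[[0,0,0.1],0,-1],[[0,0,0.3],0,-1],[[0,0,0.5],0,-1],[[0,0,0.7],0,-1],[[0,0,0.85],0,-1],[[0,0,0.85],0,-1],[[0,0,0.85],0,-1]]'; python3 -c "
from h import *
snap('side','side3');o=arm.get_obs();q=o['ee_rot'];p=np.array(o['tcp_pos']);print(np.degrees(2*np.arctan2(q[1],q[0])),(np.array([.501,-.181,.266])-p)/.2)"
```

```text
clock: 6.15
tcp_pos: [0.6708, 0.0694, 0.2661]
ee_rot: [0.658, 0.753, -0.0, 0.001]
wrist_force: [-0.3, -0.2, -2.5]
gripper_width: 0.017
97.73028624959181 [-0.84663639 -1.25074392  0.00569492]
```

View pics/side3.png

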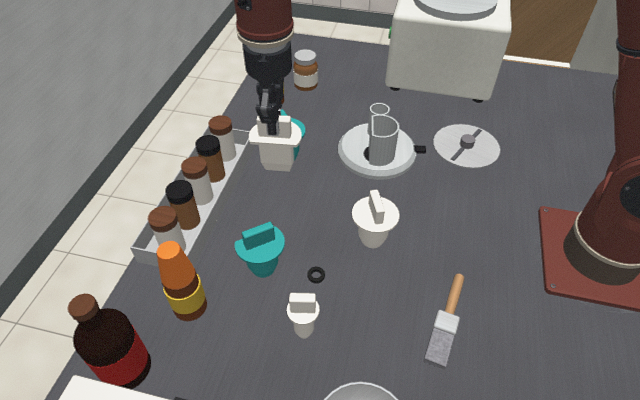

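The pusher hangs upright in the gripper at (277,140), lifted clear, and everything else is in place. I carry it over and turn it by about -87.5° in total.

```bash
python3 -m inch '[[[-0.1,-0.1,0],-0.1,-1],[[-0.2,-0.25,0],-0.2,-1],[[-0.3,-0.4,0],-0.3,-1],[[-0.4,-0.55,0],-0.4,-1],[[-0.5,-0.7,0],-0.5,-1],[[-0.6,-0.8,0],-0.6,-1],[[-0.6,-0.8,0],-0.7,-1],[[-0.6,-0.8,0],-0.8,-1],[[-0.6,-0.8,0],-0.8,-1]]'; python3 -m inch '[[[-0.05,-0.1,0],-0.1,-1],[[-0.15,-0.25,0],-0.2,-1],[[-0.2,-0.4,0],-0.3,-1],[[-0.24,-0.45,0],-0.4,-1],[[-0.24,-0.45,0],-0.5,-1],[[-0.24,-0.45,0],-0.6,-1],[[-0.24,-0.45,0],-0.66,-1],[[-0.24,-0.45,0],-0.66,-1],[[-0.24,-0.45,0],-0.66,-1]]'; python3 - <<'E'
from h import *
snap('side','side4');im,d=snap('top','top4');P=cloud('top',d)
o=arm.get_obs();q=o['ee_rot'];p=np.array(o['tcp_pos']);print(np.degrees(2*np.arctan2(q[1],q[0])),(np.array([.501,-.181,.128])-p)/.2,o['joints'])
I=im.astype(int);m=(I.min(-1)>120)&(I.max(-1)-I.min(-1)<25)&(P[...,2]>.24)&(P[...,2]<.262)
m&=np.hypot(P[...,0]-.5,P[...,1]+.18)<.08
c=P[m];print(len(c),cv2.minAreaRect((c[:,:2]*1000).astype(np.float32)),np.median(c[:,2]))
E
```

```text
clock: 7.1
tcp_pos: [0.5493, -0.0912, 0.2631]
ee_rot: [0.908, 0.419, -0.002, -0.001]
wrist_force: [0.2, 0.3, -2.9]
gripper_width: 0.0169
clock: 8.0
tcp_pos: [0.501, -0.181, 0.2623]
ee_rot: [0.996, 0.089, -0.002, -0.002]
wrist_force: [0.4, -0.1, -2.3]
gripper_width: 0.0172
10.158855398305867 [-7.60033962e-04  2.13944285e-04 -6.73210229e-01] [ 0.65092517  0.10970178 -0.41634931  1.67994932  0.04300906  1.3668553
  0.40515684]
1772 ((488.70538330078125, -180.65066528320312), (71.14542388916016, 90.66893005371094), 10.12295150756836) 0.2528896049427324
```

View pics/side4.png

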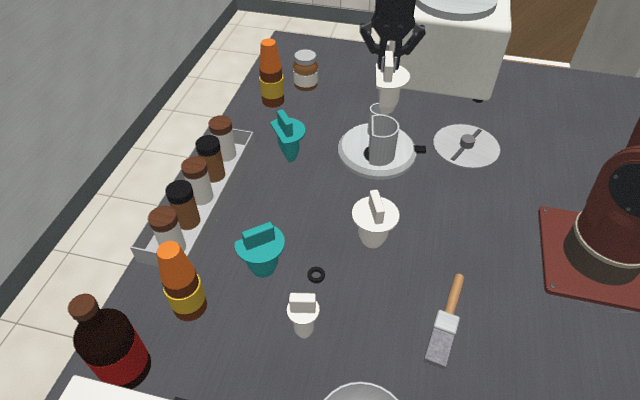

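View pics/top4.png

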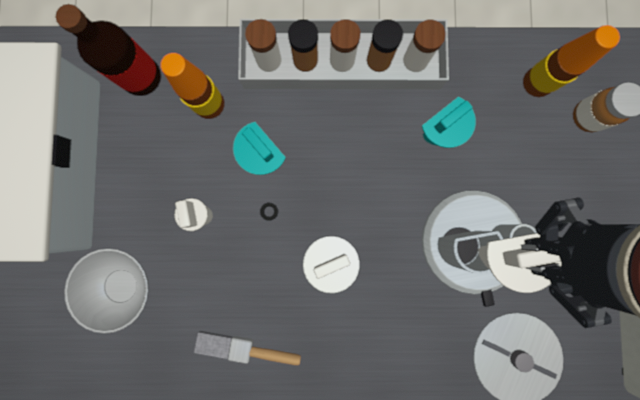

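The held plate measures yaw 10.1° with its flat towards the chute's flat, and its axis is within about 1 mm of the chute axis (part of the plate edge is hidden). I lower it.

```bash
python3 -m inch '[[[0,0,-0.12],0,-1],[[0,0,-0.2],0,-1],[[0,0,-0.25],0,-1],[[0,0,-0.3],0,-1],[[0,0,-0.35],0,-1],[[0,0,-0.4],0,-1],[[0,0,-0.4],0,-1]]'
```

```text
clock: 8.8
tcp_pos: [0.5005, -0.1809, 0.1812]
ee_rot: [0.996, 0.089, -0.003, -0.002]
wrist_force: [-0.1, 0.2, -2.3]
gripper_width: 0.0167
```

The foot is 30 mm inside the chute with no contact force. I continue.

```bash
python3 -m inch '[[[0.002,0,-0.06],0,-1],[[0.002,0,-0.12],0,-1],[[0.002,0,-0.17],0,-1],[[0.002,0,-0.21],0,-1],[[0.002,0,-0.235],0,-1],[[0.002,0,-0.24],0,-1],[[0.002,0,-0.24],0,-1]]'
```

```text
clock: 9.5
tcp_pos: [0.501, -0.1809, 0.1333]
ee_rot: [0.996, 0.089, -0.003, -0.002]
wrist_force: [1.2, -0.5, -3.2]
gripper_width: 0.0171
```

Just about 2 mm to go. I ease it down, release, and look.

```bash
python3 -m inch '[[[0,0,-0.006],0,-1],[[0,0,-0.01],0,-1],[[0,0,-0.01],0,-1],[[0,0,-0.01],0,0],[[0,0,-0.005],0,1],[[0,0,-0.005],0,1],[[0,0,-0.005],0,1],[[0,0,-0.005],0,1],[[0,0,-0.005],0,1],[[0,0,-0.005],0,1]]'; python3 -c "
from h import *
snap('side','side5')"
```

```text
clock: 10.5
tcp_pos: [0.501, -0.1809, 0.1323]
ee_rot: [0.996, 0.089, -0.003, -0.002]
wrist_force: [0.6, 0.6, -0.1]
gripper_width: 0.0854
```

View pics/side5.png

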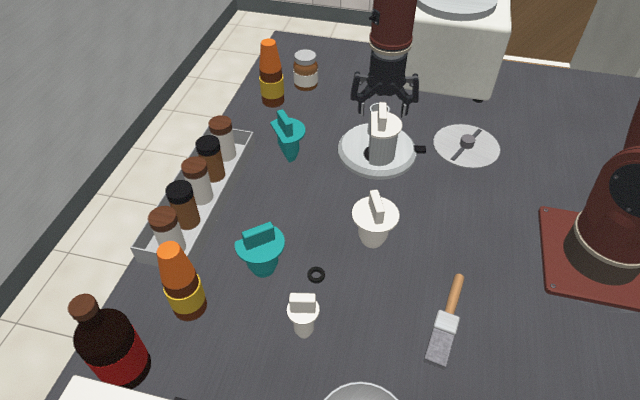

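The pusher sits on the chute at (383,125) and the open jaws are clear of it. I retreat upwards, then check from the top.

```bash
python3 -m inch '[[[0,0,0.1],0,1],[[0,0,0.3],0,1],[[0,0,0.5],0,1],[[0,0,0.7],0,1],[[0,0,0.9],0,1],[[-0.2,0,0.95],0,1],[[-0.3,0,0.95],0,1],[[-0.3,0,0.95],0,1],[[-0.3,0,0.95],0,1]]'; python3 - <<'E'
from h import *
im,d=snap('top','top6');P=cloud('top',d);ims,ds=snap('side','side6');S=cloud('side',ds)
for nm,C in(('top',P),('side',S)):
  for n,x,y in(('D',.501,-.181),('rnd',.471,.064),('slim',.557,.309)):
    near=np.hypot(C[...,0]-x,C[...,1]-y)<.06
    zs=(('plate',.109,.128),('bar',.15,.17)) if n=='D' else (('bar',.118,.134),)
    for k,lo,hi in zs:
        c=C[near&(C[...,2]>lo)&(C[...,2]<hi)]
        if len(c)>10:
            r=cv2.minAreaRect((c[:,:2]*1000).astype(np.float32)); u,s,v=np.linalg.svd(c-c.mean(0),full_matrices=False)
            print(nm,n,k,len(c),np.round(np.median(c[:,2]),4),np.round(r[0],1),np.round(r[1],1),round(r[2],1))
E
```

```text
clock: 11.45
tcp_pos: [0.441, -0.181, 0.3225]
ee_rot: [0.996, 0.088, -0.003, -0.002]
wrist_force: [0.6, -0.3, 0.3]
gripper_width: 0.0854
top D plate 1579 0.1217 [ 488.8 -182.8] [70.7 95.2] 10.2
top D bar 500 0.1613 [ 501.1 -180.6] [18.2 59.7] 10.2
top rnd bar 417 0.1264 [471.   63.8] [18.2 59.9] 23.9
top slim bar 316 0.1259 [556.7 308.3] [43.8 18.9] 11.3
side D plate 578 0.1202 [ 487.4 -181.1] [70.1 98.4] 9.7
side D bar 160 0.1598 [ 500.2 -180.1] [17.9 63.6] 9.9
side rnd bar 233 0.125 [470.1  65.3] [17.8 61.7] 23.1
side slim bar 294 0.1248 [555.3 310.2] [43.5 19.2] 13.9
```

View pics/top6.png

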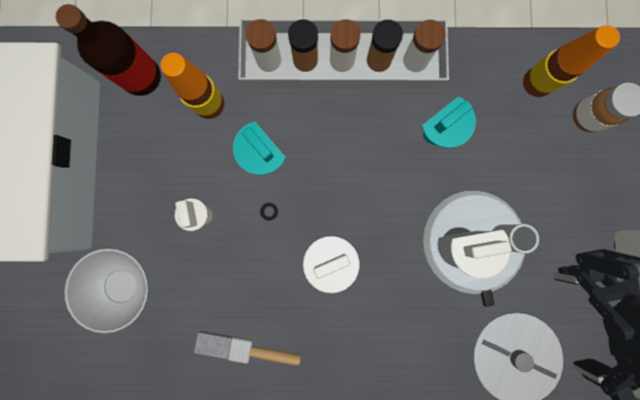

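The plate top is at 0.1217 m (0.121 expected), the bar top at 0.161 m (0.161 expected), the yaw is 10.2° and the bar centre is (501,-181) mm. The top view shows the D seated at (480,255), with the arm clear and both round pushers in place.

```bash
python3 -c "
from workcell import arm
print(arm.finish_job())"
```

```text
the job is handed in; nothing more can be done
None
```

The white D-shaped pusher is in the D-shaped chute with its flat matching the chute's flat, released, and the job was handed in at about 11.6 s of the 35 s allowed. I picked it up by its grip bar, turned it about -87.5° and lowered it in.

My last checks, before handing in, in the top view:

| Check | Measured | Expected |
|---|---|---|
| Plate top height | 121.7 mm | 121 mm (flush on the rim) |
| Grip bar top height | 161.3 mm | 161 mm |
| Yaw | 10.2° | 10.2° (chute flat) |
| Bar centre to chute axis | about 0.5 mm | 15 mm or less |

- **Round pushers:** both stayed within about 1 mm of where they started, going by the top view.
- **Forces:** wrist forces at the end of each move stayed under about 4 N.
- **Arm:** it is clear of everything and the gripper is open.
- **Disagreement:** the side camera read 1 to 2 mm off the top camera, about as much as the stated calibration error. No check failed.

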